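# Take the top shield cover off the pile for its wipe test

### The job

The blue shield cover lies on top of an untidy pile of castings, leaning on the grip rib of the grey cover beneath with its lip hooked behind that rib. Lift it off without dragging the two castings below, and lay it flat and square on the low steel wipe-test stand, rib up, its turned-down lip hanging over the far edge, beyond the red stop bar, and its sides about centred. Then draw it gently back towards the yellow strip until you feel the lip press lightly but surely on the stop bar, and let go there; leave everything else on the bench where it is.

Things in the scene. Friction and masses are not known exactly. Their poses are not given: they have to be found in the camera images.
- blue_cover: blue painted cast cover, 0.3 to 0.65 kg, the part to move. Plate 146 (x) x 120 (y) x 12 mm; origin at the centre of the plate's underside, z out of the face with the rib. At the start its -x edge is on the worktop, nearest the robot, and its underside rests on the grey cover's rib, so plate and rib slope about 34 degrees, rising along +x
- blue_lip (a point): middle of the lower inner edge of the blue cover's lip, at (63, 0, -12) mm in its frame, axes as the cover's. The lip runs along the whole +x edge, 10 mm thick (x 63 to 73 mm), and reaches 12 mm below the underside. At the start it hangs some 4 mm behind the grey cover's rib and about 4 mm below that rib's top
- blue_rib (a point): point in the middle of the blue cover's bare metal grip rib, at (-11, 0, 40) mm in its frame, axes as the cover's. The rib stands square on the plate and runs along y: 12 mm thick (x -17 to -5 mm), 100 mm long, from z 12 (plate face) to z 54 mm. A good place to pinch it, closing along the cover's x
- lower_cover: grey cover of the same shape, sizes and frame, 0.5 kg, loose, lying level on the base casting with its rib up, its lip hanging free over the base casting's far edge
- base_casting: dark steel plate, 120 x 130 x 16 mm, 0.7 kg, loose, flat on the worktop under the grey cover; origin at the centre of its underside
- stand: fixed wipe-test stand: flat steel top 122 (x, from -63 to 59 mm) x 130 (y) x 10 mm, its upper face 40 mm above the worktop, on a smaller grey block; origin at the centre of its foot on the worktop, z up. A thin yellow strip marks its -x edge, on the robot's side
- stop_bar: red stop bar fixed along the stand's far (+x) edge, 120 mm long, just below the top (27 to 36 mm above the worktop) and standing 4 mm out from it; origin at its centre, axes as the stand's. Its outer face is at x = +63 mm in the stand's frame, so when the lip bears on it the cover's origin is at x = 0 there (cover's x along the stand's x). Rigid: 1 mm too far is already over 20 N. Friction of the sliding cover alone can take up to 10 N
- badge: blue finger dosimeter badge, 52 x 36 x 9 mm, loose on the worktop between the pile and the stand; a bystander; origin at the centre of its underside
- syringe: capped syringe, 129 mm long, 16 mm high, loose on the worktop between the pile and the stand; a bystander; origin at the middle of its underside
Mind the look-alikes: they are no part of the job. There is more than one size of the lower_cover; the job needs the larger.

How it is judged:
By the outcome, as a careful person would: the job done as asked, in the order asked, and still so for the second after the job is handed in, with the robot touching nothing.
It also fails if it takes over 51 s, if anything falls off the work surface, if the arm or the gripper's body presses on something with over 40 N, if the wrist force passes 120 N, or if a joint passes its speed limit or range.

### The arm

A 7-joint arm with a two-finger parallel gripper is mounted at the origin on a cart in front of the work surface, level with it; the furniture and walls round the work are solid. World frame = base frame: x ahead of the robot, y to its left, z up, the work surface at z = 0. Lengths are in m, angles in rad, forces in N, time in s.
With the tool pointing down it reaches from about 0.425 to 0.825 m from the base axis. Payload 3.6 kg.
Tool frame: the origin (TCP) lies where the fingers leave the gripper's body, on its centre line; the fingertips stand 73 mm ahead of it and the grasp point (between the pads) lies 54 mm ahead of it; x points along the fingers, y is the direction in which the jaws open and shut, and the axes are right-handed (so a half turn about x gives the same grasp; the last joint's range is limited). The gripper opens to 85 mm and grips with 20 to 120 N. Pads are 22 mm wide; open, the fingers measure 114 mm over their backs; the gripper's body (76 mm by 85 mm) begins 54 mm behind the grasp point. The pads swing forward as they close: fully open they stand 13 mm farther back than shut.
Start: joints at [1.147, 0.615, -0.013, 1.423, 0.008, 1.103, -0.04], TCP at [0.251, -0.599, 0.304] pointing down, gripper open.
Joint ranges: [-3.12, 3.12], [-0.3, 2.06], [-1.34, 1.32], [0.26, 2.42], [-1.36, 4.5], [0.01, 1.98], [-2.84, 2.84]. Speed limits (rad/s): [2.79, 2.79, 3.14, 3.14, 3.14, 3.14, 3.14].

### API

Orientations are given as a unit quaternion [x, y, z, w].
In Python, from station import arm, snapshot, camera_info, ticket gives the robot as it stands. Calls block until the motion is done:
- arm.movep(position, orientation): joint-space move of the TCP to a pose.
- arm.line_to(position, velocity=0.15, ori=None): straight line of the TCP; ori=None keeps the orientation; velocity is the mean speed in m/s.
- arm.move_j(angles): joint-space move.
- arm.move_gripper(opening, effort=None): opening from 0.0 (shut) to 1.0 (fully open); effort is the grip in N (None keeps the last); returns when the fingers have stopped.
- arm.pause(seconds).
- arm.ik(position, orientation): joint angles nearest the present ones, or None.
- snapshot(name): name is "scene" or "side" or "wrist"; returns the picture (480x640x3 uint8, blue, green, red); there is no depth.
- camera_info(name): a dict with "fx", "fy", "cx", "cy" (pixels), "dist_coeffs" ([k1, k2, p1, p2, k3] as OpenCV has them; the pictures are not rectified), "R" (3x3) and "t" (3): a world point X has camera coordinates R X + t; the wrist camera has in their place "T_tool_cam" (4x4, takes a point from camera to tool coordinates, whose origin is the TCP and whose axes are the tool frame's). Camera axes: x right, y down, z forward; pixel columns grow to the right and rows downward; lengths in m; the calibration is good to about 2 mm. A picture is of the moment at which its call begins: read the wrist's pose just before it. camera_info takes no time and is no camera call.
A pose or a line that the arm cannot do raises arm.MotionError and nothing moves.
- ticket.finish_job(): hands the job in, once; it reports no verdict.
Readings, each from a call of its own:
- arm.read_time(): time.
- arm.read_joint_positions(): joint angles.
- arm.read_dq(): joint speeds.
- arm.read_effort(): joint torques, N m.
- arm.read_tool_pos(): TCP position.
- arm.read_eef_rot(): TCP orientation.
- arm.read_ft_force(): force on the tool from outside, world axes, zero at the start.
- arm.read_wrist_torque(): the same for the moment, N m.
- arm.read_opening(): opening from 0.0 (shut) to 1.0 (fully open).
Only numpy, scipy, OpenCV 4.12 (cv2) and the standard library are available. Lean on these libraries where they do the work, as an engineer would, in place of code of your own. Each camera call takes 0.05 s, during which the arm holds its last target. There are 200 camera calls.

## Working session

There is one attempt and no reset: what is moved stays moved. The work goes in short steps, each a Python script; the robot and the scene stay as the last script left them, time stands still between calls to the robot, and variables do not carry over. Pictures are saved under pics/ and viewed, about 8 in all and at most 12, crops included, and the job is handed in when it is done.

```bash
ls; mkdir -p pics; python3 - <<'E'
from station import arm,snapshot,camera_info
import cv2
for n in ("scene","side"):
    cv2.imwrite(f"pics/{n}0.png",snapshot(n)); c=camera_info(n); print(n,c)
print(camera_info("wrist"),arm.read_time(),arm.read_eef_rot())
E
```

```text
pics
scene {'fx': 617.0775801724916, 'fy': 617.0775801724916, 'cx': 320.02593689519983, 'cy': 247.7915390469583, 'dist_coeffs': array([-0.04409616,  0.        ,  0.        ,  0.        ,  0.        ]), 'R': array([[-0.87111901, -0.49091393,  0.01245756],
       [-0.34283136,  0.58979447, -0.73116971],
       [ 0.35159399, -0.64120667, -0.68208186]]), 't': array([0.4915915 , 0.27717866, 0.97608926])}
side {'fx': 620.780152285612, 'fy': 620.780152285612, 'cx': 319.85160691542, 'cy': 238.09227025206388, 'dist_coeffs': array([-0.04895726,  0.        ,  0.        ,  0.        ,  0.        ]), 'R': array([[ 9.81053551e-01,  1.93736755e-01,  2.66970128e-07],
       [ 1.41132524e-01, -7.14672759e-01, -6.85072594e-01],
       [-1.32723550e-01,  6.72092938e-01, -7.28474805e-01]]), 't': array([-0.54870405, -0.03761998,  1.18068557])}
{'fx': 387.8714617750217, 'fy': 387.8714617750217, 'cx': 315.2574324117372, 'cy': 240.5813621923294, 'dist_coeffs': array([-0.07228893,  0.        ,  0.        ,  0.        ,  0.        ]), 'T_tool_cam': array([[-1.92847730e-04, -2.85188613e-01,  9.58471396e-01,
        -6.96623683e-02],
       [ 9.99999980e-01, -1.12696780e-04,  1.67671032e-04,
         2.54694437e-04],
       [ 6.01987710e-05,  9.58471409e-01,  2.85188629e-01,
        -7.28078859e-02],
       [ 0.00000000e+00,  0.00000000e+00,  0.00000000e+00,
         1.00000000e+00]])} 0.1 [-0.69305795 -0.14020451  0.69340435 -0.13857767]
```

View pics/scene0.png

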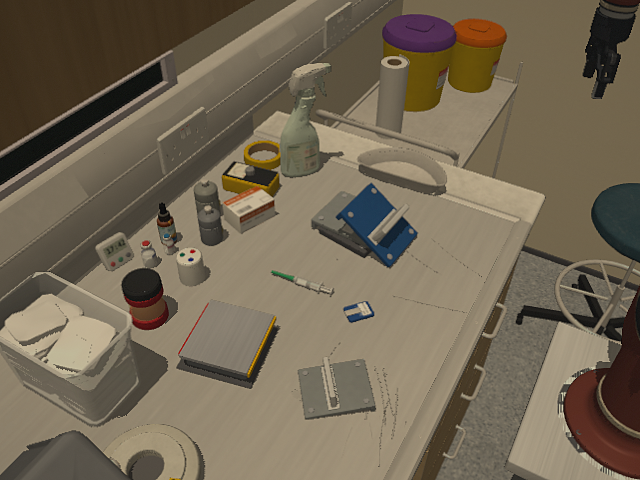

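View pics/side0.png

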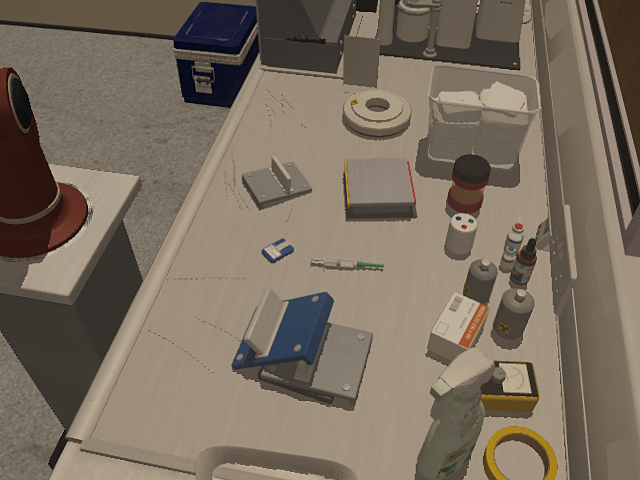

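Scene view: the blue cover is at about (375,225), leaning on the larger grey cover at (350,220). The smaller grey look-alike is at (337,388), with the stand at (230,340), the badge at (358,311) and the syringe at (303,284). The stand has yellow on the robot's side and red on the far side. The larger grey cover is the one under the blue part, and the small lone one isn't needed. Next I'll make enlarged crops for measuring.

```bash
python3 - <<'E'
import cv2,numpy as np
def crop(n,x,y,w=100,h=75,s=4):
    im=cv2.imread(f"pics/{n}0.png")[y:y+h,x:x+w]
    o=cv2.resize(im,None,fx=s,fy=s,interpolation=cv2.INTER_CUBIC)
    for k in range(0,w,10):
        cv2.line(o,(k*s,0),(k*s,10 if (x+k)%50 else 30),(0,255,255),1)
        if (x+k)%20==0: cv2.putText(o,str(x+k),(k*s,22),0,.35,(0,0,255),1)
    for k in range(0,h,10):
        cv2.line(o,(0,k*s),(10,k*s),(0,255,255),1)
        if (y+k)%20==0: cv2.putText(o,str(y+k),(10,k*s+4),0,.35,(0,0,255),1)
    return o
a=crop("scene",305,180,120,90,int(3)+0) 
m=np.vstack([np.hstack([crop("scene",310,180,110,90,3)[:, :],]) ,])
A=cv2.resize(crop("scene",310,180,110,90,4),(440,360))[:300]
def c(n,x,y,w,h): return cv2.resize(crop(n,x,y,w,h,3),(399,300))
tiles=[c("scene",305,175,133,100),c("side",228,280,150,113) ,c("scene",165,290,133,100),c("side",325,140,106,80)]
cv2.imwrite("pics/crops1.png",np.vstack([np.hstack(tiles[:2]),np.hstack(tiles[2:])]))
E
```

```text
(no output)
```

View pics/crops1.png

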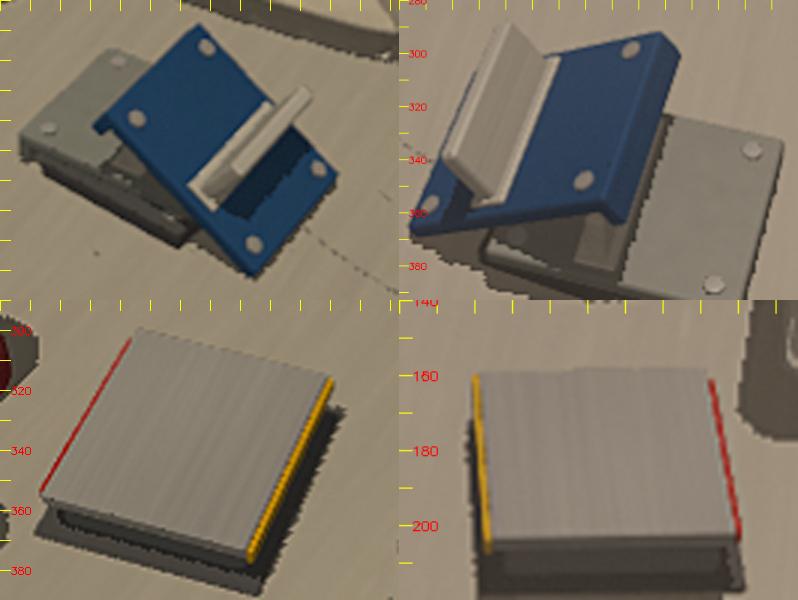

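Blue cover corners, in scene pixels: about (372,183), (340,212), (389,267) and (417,234). Stand corners: scene (211,300), (276,316), (247,374), (179,355). I'll fit poses now: silhouette fitting for the cover, corners for the stand.

```bash
cat > h.py <<'E'
import cv2,numpy as np
from scipy.spatial.transform import Rotation as Ro
from scipy.optimize import minimize,least_squares
from station import arm,snapshot,camera_info
def proj(P,R,t,c):
    K=np.array([[c['fx'],0,c['cx']],[0,c['fy'],c['cy']],[0,0,1]])
    return cv2.projectPoints(np.asarray(P,float).reshape(-1,1,3),cv2.Rodrigues(R)[0],t,K,c['dist_coeffs'])[0][:,0]
def cam(n):
    c=camera_info(n)
    if 'R' in c: return c,c['R'],c['t']
    T=np.eye(4);T[:3,:3]=Ro.from_quat(arm.read_eef_rot()).as_matrix();T[:3,3]=arm.read_tool_pos()
    M=np.linalg.inv(T@c['T_tool_cam']);return c,M[:3,:3],M[:3,3]
def box(a,b):
    return np.array([[x,y,z] for x in(a[0],b[0]) for y in(a[1],b[1]) for z in(a[2],b[2])])/1e3
PL,LIP,RIB=box((-73,-60,0),(73,60,12)),box((63,-60,-12),(73,60,0)),box((-17,-50,12),(-5,50,54))
def pose(p): # x,y of origin [m], z, yaw, tilt (rising along +x)
    return Ro.from_euler('ZY',[p[3],-p[4]]).as_matrix(),np.array(p[:3])
def bluemask(im,roi):
    h=cv2.cvtColor(im,cv2.COLOR_BGR2HSV)
    m=((h[...,0]>98)&(h[...,0]<125)&(h[...,1]>110)).astype(np.uint8)
    z=np.zeros_like(m);x,y,w,hh=roi;z[y:y+hh,x:x+w]=m[y:y+hh,x:x+w]
    return z
S=4
def ren(p,v):
    c,R,t,sh=v;Rc,tc=pose(p);o=np.zeros((sh[0]*1,sh[1]*1),np.uint8)
    o=np.zeros((sh[3]*S,sh[2]*S),np.uint8)
    for B,val in((PL,1),(LIP,1),(RIB,0)):
        u=(proj(B@Rc.T+tc,R,t,c)-sh[:2]+.5)*S-.5
        cv2.fillConvexPoly(o,cv2.convexHull(np.round(u*16).astype(np.int32)),val,shift=4)
    return o
def fit(p0,views,ims):
    V=[]
    for (c,R,t),im,roi in zip(views,ims,[None]*len(ims)):
        Rc,tc=pose(p0);u=proj(np.vstack([PL,LIP,RIB])@Rc.T+tc,R,t,c)
        a=np.maximum(np.floor(u.min(0))-15,0).astype(int);b=np.minimum(np.ceil(u.max(0))+15,[640,480]).astype(int)
        r=(a[0],a[1],b[0]-a[0],b[1]-a[1]);m=bluemask(im,r)
        m=cv2.resize(m[a[1]:b[1],a[0]:b[0]]*255,None,fx=S,fy=S,interpolation=cv2.INTER_CUBIC)>127
        m=cv2.morphologyEx(m.astype(np.uint8),cv2.MORPH_CLOSE,np.ones((5,5)))
        # small holes (screws) filled
        n,l,s,_=cv2.connectedComponentsWithStats(1-m)
        for i in range(1,n):
            if s[i,4]<m.sum()*.03:m[l==i]=1
        V.append(((c,R,t,r),m))
    sc=np.array([.01,.01,.01,.1,.1])
    f=lambda q:sum((ren(np.array(p0)+q*sc,v)!=m).sum()/m.sum() for v,m in V)
    q=np.zeros(5)
    for s in(1,.4,.15):
        q=minimize(f,q,method='Nelder-Mead',options=dict(initial_simplex=np.vstack([q,q+s*np.eye(5)]),maxiter=250,xatol=1e-3,fatol=1e-5)).x
    return np.array(p0)+q*sc,f(q),f(np.zeros(5))
E
cat > m.py <<'E'
from h import *
vs=[cam("scene"),cam("side")];ims=[cv2.imread("pics/scene0.png"),cv2.imread("pics/side0.png")]
a=np.array
# stand corners, order (+x,-y),(-x,-y),(-x,+y),(+x,+y)
t3=a([[138,329],[333,377],[248,552],[41,496]]);t3=t3-[0,300];us=t3/3+[165,290]
t4=a([[735,537],[487,543],[474,374],[708,368]]);t4=t4-[399,300];ud=t4/[3.764,3.75]+[325,140]
C=a([[59,-65,40],[-63,-65,40],[-63,65,40],[59,65,40]])/1e3
def P(p):return C@Ro.from_euler('z',p[2]).as_matrix().T+[p[0],p[1],0]
r=lambda p,V=(0,1):np.concatenate([(proj(P(p),vs[i][1],vs[i][2],vs[i][0])-(us,ud)[i]).ravel() for i in V])
for V in((0,1),(0,),(1,)):
    s=least_squares(r,[.55,.05,0],args=(V,));print("stand",s.x,np.round(s.fun,1))
# cover plate-face corners start
t1=a([[200,25],[336,180],[252,272],[108,110]])/3+[305,175]
D=a([[73,-60,12],[-73,-60,12],[-73,60,12],[73,60,12]])/1e3
def Q(p):
    R,t=pose(p);return proj(D@R.T+t,vs[0][1],vs[0][2],vs[0][0])-t1
s=least_squares(lambda p:Q(p).ravel(),[.55,-.25,.04,0,.59]);print(s.x,np.round(s.fun,1))
for V in((0,1),(0,),(1,)):
    p,f,f0=fit(s.x,[vs[i] for i in V],[ims[i] for i in V]);print("cover",np.round(p,4),f,f0)
    if len(V)==2:
        np.save("cover.npy",p)
E
python3 m.py
```

```text
stand [0.63662228 0.19495609 0.21587268] [ 0.  -1.6 -1.  -1.9 -0.5 -1.7 -0.3 -1.7 -1.  -1.7 -0.5 -2.4 -0.5 -2.
 -1.9 -1.1]
stand [0.63380014 0.1976512  0.21548774] [ 0.4 -0.1 -0.5 -0.3  0.   0.2  0.   0.1]
stand [0.63911625 0.19009013 0.21494142] [ 0.1  0.3  0.3 -0.4  0.4 -0.3 -0.9  0.5]
[ 0.54704428 -0.21282936  0.01391778 -0.10180583  0.60345805] [ 0.5 -0.1  0.  -0.8 -0.4  0.3 -0.1  0.6]
cover [ 0.5424 -0.1844  0.0374 -0.0746  0.9768] 1.3041263929197482 2.521655061743728
cover [ 0.5478 -0.2153  0.0143 -0.0481  0.6197] 0.1008913155070232 0.15203695926081479
cover [ 0.5414 -0.178   0.0057 -0.4813  1.1149] 0.8011352666332008 2.3696181024829133
```

```bash
cat > m2.py <<'E'
from h import *
vs=[cam("scene"),cam("side")];ims=[cv2.imread("pics/scene0.png"),cv2.imread("pics/side0.png")]
a=np.array
t1=a([[200,25],[336,180],[252,272],[108,110]])/3+[305,175]
D=a([[73,-60,12],[-73,-60,12],[-73,60,12],[73,60,12]])/1e3
t2=a([[660,32],[411,225],[0,0],[0,0]]);t2=(t2-[399,0])/2.66+[228,280]
def Q(p):
    p=[p[0],p[1],.0408,p[2],.593];R,t=pose(p)
    return np.concatenate([(proj(D@R.T+t,vs[0][1],vs[0][2],vs[0][0])-t1).ravel()])
s=least_squares(Q,[.55,-.25,0]);print(s.x,np.round(s.fun,1))
p0=[s.x[0],s.x[1],.0408,s.x[2],.593]
for V in((0,1),(0,),(1,)):
    p,f,f0=fit(p0,[vs[i] for i in V],[ims[i] for i in V]);print("cover",np.round(p,4),f,f0)
    if len(V)==2:
        np.save("cover.npy",p);R,t=pose(p);o=[]
        for v,im in zip(vs,ims):
            big=cv2.resize(im,None,fx=4,fy=4,interpolation=cv2.INTER_CUBIC)
            for B,c in((PL,(0,255,255)),(LIP,(255,0,255)),(RIB,(0,255,0))):
                u=(proj(B@R.T+t,v[1],v[2],v[0])+.5)*4
                for i in range(8):
                    for k in(1,2,4):
                        if i&k==0:cv2.line(big,*[tuple(map(int,u[j])) for j in(i,i|k)],c,1)
            m=(proj([t],v[1],v[2],v[0])[0]*4).astype(int)
            o.append(big[m[1]-240:m[1]+240,m[0]-200:m[0]+200] if 0 else big[m[1]-250:m[1]+200,m[0]-200:m[0]+200])
        cv2.imwrite("pics/ov1.png",np.hstack(o))
E
python3 m2.py
```

```text
[ 0.53549908 -0.18384337 -0.09949852] [-0.  -1.4  1.4 -0.8  0.3  1.4 -1.6  0.2]
cover [ 0.5407 -0.1902  0.0332 -0.0752  0.9737] 1.4212127669527765 1.6919774367090792
cover [ 0.538  -0.1874  0.0401 -0.0065  0.6356] 0.14324046852396286 0.19282281021046246
cover [ 0.4555  0.0757 -0.3787 -0.1405  0.6113] 0.5169843221641561 1.4991546264986166
```

View pics/ov1.png

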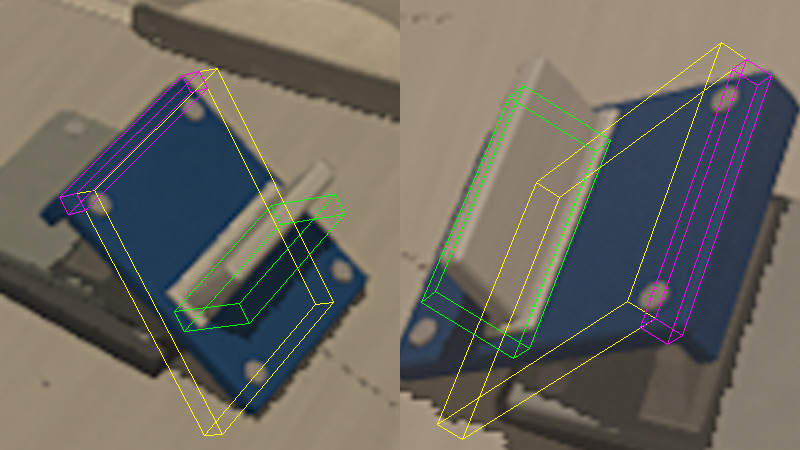

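The overlay shows the silhouette fit failed, probably because the mask was bad. I'll fit picked points from both views instead.

```bash
cat > m3.py <<'E'
from h import *
vs=[cam("scene"),cam("side")];ims=[cv2.imread("pics/scene0.png"),cv2.imread("pics/side0.png")]
a=np.array
D1=a([[73,-60,12],[-73,-60,12],[-73,60,12],[-17,-50,54]])/1e3
t1=a([[200,25],[336,180],[252,270],[312,97]])/3+[305,175]
D2=a([[73,60,12],[73,60,-12],[73,-60,-12],[-73,-60,12],[-5,-50,54],[-5,50,54]])/1e3
t2=(a([[660,32],[680,55],[625,222],[412,226],[456,168],[525,27]])-[399,0])/2.66+[228,280]
D2=D2[:4];t2=t2[:4];D1=D1[:3];t1=t1[:3]
def Q(p,k):
    if len(p)==3:p=[p[0],p[1],.0408,p[2],.593]
    R,t=pose(p);f=lambda D,v,u:(proj(D@R.T+t,v[1],v[2],v[0])-u).ravel()
    return np.concatenate([f(D1,vs[0],t1),f(D2,vs[1],t2)][k[0]:k[1]])
for k in((0,2),(0,1),(1,2)):
    s=least_squares(Q,[.5,-.2,0],args=(k,));print(s.x,np.round(s.fun,1))
s=least_squares(Q,[.5,-.2,.04,0,.593],args=((0,2),));print(s.x,np.round(s.fun,1))
np.save("cover.npy",s.x)
for v,im in zip(vs,ims):
    p=s.x;R,t=pose(p);u=proj(np.vstack([PL,LIP,RIB])@R.T+t,v[1],v[2],v[0]);print(u.min(0),u.max(0),bluemask(im,(0,0,640,480))[int(u[:,1].min()):int(u[:,1].max()),int(u[:,0].min()):int(u[:,0].max())].sum())
for V in((0,1),(0,),(1,)):
    p,f,f0=fit(s.x,[vs[i] for i in V],[ims[i] for i in V]);print("cover",np.round(p,4),f,f0)
E
python3 m3.py
```

```text
[ 0.53796526 -0.18746632 -0.0915565 ] [-0.7 -2.6  0.9 -2.5  0.2  0.5  1.2 -2.3  1.9 -0.9  0.   0.8 -3.4 -0.7]
[ 0.53663371 -0.18367337 -0.10197939] [-0.5 -1.5  0.9 -0.9 -0.4  2. ]
[ 0.53827052 -0.18887812 -0.07860225] [ 0.8 -2.   1.6 -0.7  0.8  1.3 -3.2  0.7]
[ 0.5381093  -0.18691322  0.0368024  -0.08779477  0.61616988] [-0.6 -1.2  0.1 -0.6 -0.4  2.4  0.5 -1.7  1.5 -0.5 -0.1  1.2 -2.3  1.2]
[333.42470769 182.11373036] [417.10816114 269.52064681] 2551
[230.55437249 287.09223133] [335.10951989 370.60419781] 1398
cover [ 0.5356 -0.1853  0.0433 -0.1647  0.7559] 1.5229685945783082 1.6421676246770176
cover [ 0.5384 -0.1903  0.0374 -0.0239  0.6208] 0.13978720425591487 0.18101637967240655
cover [ 0.5149 -0.1214 -0.0861 -0.5861  0.9547] 0.7128804180756225 1.4611512450046111
```

```bash
sed -i 's/^    m=((h.*$/    q=im.astype(int);m=((q[...,0]-q[...,2]>25)\&(q[...,0]>1.6*q[...,2])).astype(np.uint8)/' h.py
cat >> h.py <<'E'
def tool_for(Rc,s=1): # tool x = -z cover, tool y = s*x cover
    x=-Rc[:,2];y=s*Rc[:,0];return np.column_stack([x,y,np.cross(x,y)])
def tcp(Rc,tc,Rt,back=0,g=(-.011,0,.040)): # TCP with the grasp point at cover point g, withdrawn by back
    return Rc@np.array(g)+tc-(.054+back)*Rt[:,0]
def overlay(im,v,p,fn,z=1,ex=()):
    R,t=pose(p);big=im.copy()
    for B,c in((PL,(0,255,255)),(LIP,(255,0,255)),(RIB,(0,255,0))):
        u=proj(B@R.T+t,v[1],v[2],v[0])
        for i in range(8):
            for k in(1,2,4):
                if i&k==0:cv2.line(big,*[tuple(map(int,np.round(u[j]))) for j in(i,i|k)],c,1)
    cv2.imwrite(fn,big)
E
python3 m3.py | tail -3
python3 - <<'E'
from h import *
p=np.load("cover.npy");R,t=pose(p)
Rs,_=pose([0,0,0,.215,0])
for s in(1,-1):
    Rt=tool_for(R,s);q=Ro.from_matrix(Rt).as_quat()
    print(s,[None if j is None else np.round(j,2) for j in(arm.ik(tcp(R,t,Rt,b),q) for b in(.12,0))],Rt[:,2])
    Rt=tool_for(Rs,s);print(arm.ik(tcp(Rs,np.array([.636,.194,.06]),Rt),Ro.from_matrix(Rt).as_quat()))
E
```

```text
cover [ 0.5377 -0.1872  0.0396 -0.078   0.6359] 0.5322065933659744 0.5585730617894137
cover [ 0.5385 -0.1909  0.0378 -0.013   0.6312] 0.1383016084849336 0.18433190512982603
cover [ 0.5277 -0.1388 -0.0258 -0.1105  0.6014] 0.24229358388570693 0.3742411566595877
1 [None, array([ 1.09,  1.05, -1.15,  2.36,  2.24,  0.85, -1.72])] [-8.76820256e-02 -9.96148514e-01  6.93889390e-18]
[-0.09947036  0.81370233 -0.41370896  1.55418055  0.39656536  0.85791908
 -0.44465633]
-1 [None, array([ 1.09,  1.05, -1.15,  2.36,  2.24,  0.85,  1.43])] [ 8.76820256e-02  9.96148514e-01 -6.93889390e-18]
[ 0.22086089  1.06543312 -1.15256024  1.54297054  1.01753165  1.22199344
  2.24392667]
```

```bash
cat > s1.py <<'E'
from h import *
p=np.load("cover.npy")
R0,_=pose([0,0,0,p[3],0]);Rt=tool_for(R0,1)
arm.movep([.53,p[1],.27],Ro.from_matrix(Rt).as_quat())
v=cam("wrist");im=snapshot("wrist");cv2.imwrite("pics/w1r.png",im);np.savez("w1.npz",R=v[1],t=v[2])
print(arm.read_time(),np.round(arm.read_joint_positions(),2),arm.read_tool_pos(),arm.read_ft_force())
overlay(im,v,p,"pics/w1.png")
R,t=pose(p)
for s in(1,-1):
  Rt=tool_for(R,s);q=Ro.from_matrix(Rt).as_quat()
  for b in(.0,.03,.06,.09,.12):
    j=arm.ik(tcp(R,t,Rt,b),q);print(s,b,None if j is None else np.round(j,2))
E
python3 s1.py
```

```text
1.9667 [ 0.52  0.53 -0.34  1.72  0.22  0.92  0.01] [ 0.52956258 -0.18891988  0.26990468] [-0.78033516  0.03684129  0.18712064]
1 0.0 [ 1.09  1.05 -1.15  2.36  2.24  0.85 -1.72]
1 0.03 [ 1.11  0.96 -1.15  2.39  2.22  0.79 -1.75]
1 0.06 None
1 0.09 None
1 0.12 None
-1 0.0 [ 0.71  0.76 -0.45  2.37  2.96  0.53  0.56]
-1 0.03 [ 1.11  0.96 -1.15  2.39  2.22  0.79  1.39]
-1 0.06 None
-1 0.09 None
-1 0.12 None
```

View pics/w1.png

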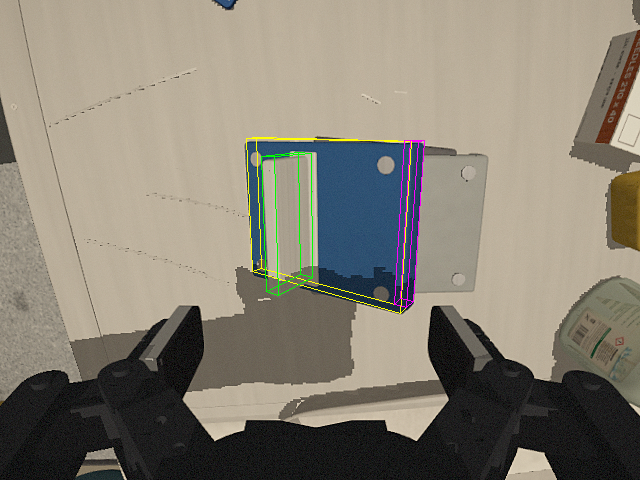

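The wrist view shows the cover with its top corners at about (247,139), (425,141), (408,312) and (250,272), and the fit agrees to a few pixels. Next: refit using this view and check reach.

```bash
sed -i 's/>25)&(q\[...,0\]>1.6\*q\[...,2\])/>10)\&(q[...,0]>1.5*q[...,2])/' h.py
cat > m4.py <<'E'
from h import *
d=np.load("w1.npz");vs=[(camera_info("wrist"),d['R'],d['t']),cam("scene"),cam("side")]
ims=[cv2.imread("pics/w1r.png"),cv2.imread("pics/scene0.png"),cv2.imread("pics/side0.png")]
p=np.load("cover.npy")
for V in((0,),(0,1,2)):
    q,f,f0=fit(p,[vs[i] for i in V],[ims[i] for i in V]);print(np.round(q,4),f,f0)
    np.save(f"c{len(V)}.npy",q)
    if len(V)==1: overlay(ims[0],vs[0],q,"pics/w1f.png")
c=cv2.imread("pics/w1f.png")[120:330,230:500];m=bluemask(ims[0],(0,0,640,480))[120:330,230:500]*255
cv2.imwrite("pics/w1f2.png",cv2.resize(np.hstack([c,cv2.merge([m]*3)]),(800,311)))
R,t=pose(q)
for s in(1,-1):
  Rt=tool_for(R,s);qq=Ro.from_matrix(Rt).as_quat()
  for b,dx,dz in((0,0,0),(0,.0,.03),(0,.02,.06),(0,.03,.1),(.03,.02,.02),(.03,.03,.04),(.03,.04,.08)):
    j=arm.ik(tcp(R,t,Rt,b)+[dx,0,dz],qq);print(s,b,dx,dz,None if j is None else np.round(j,2))
E
python3 m4.py
```

```text
[ 0.5381 -0.1893  0.0353 -0.0749  0.597 ] 0.0732805830849602 0.11668337238710362
[ 0.5381 -0.1886  0.0373 -0.0753  0.6134] 0.5268745909994819 0.5646474855918322
1 0 0 0 [ 1.1   1.05 -1.15  2.35  2.24  0.83 -1.69]
1 0 0.0 0.03 [ 1.11  0.95 -1.15  2.34  2.17  0.74 -1.68]
1 0 0.02 0.06 [ 1.1   0.87 -1.14  2.27  2.05  0.66 -1.6 ]
1 0 0.03 0.1 [ 1.11  0.77 -1.14  2.22  1.88  0.56 -1.47]
1 0.03 0.02 0.02 [ 1.11  0.91 -1.15  2.32  2.13  0.7  -1.66]
1 0.03 0.03 0.04 [ 1.11  0.85 -1.14  2.29  2.05  0.64 -1.61]
1 0.03 0.04 0.08 [ 1.12  0.75 -1.14  2.23  1.88  0.54 -1.48]
-1 0 0 0 [ 1.1   1.05 -1.15  2.35  2.24  0.83  1.45]
-1 0 0.0 0.03 [ 1.11  0.95 -1.15  2.34  2.17  0.74  1.46]
-1 0 0.02 0.06 [ 1.1   0.87 -1.14  2.27  2.05  0.66  1.55]
-1 0 0.03 0.1 [ 1.11  0.77 -1.14  2.22  1.88  0.56  1.67]
-1 0.03 0.02 0.02 [ 1.11  0.91 -1.15  2.32  2.13  0.7   1.48]
-1 0.03 0.03 0.04 [ 1.11  0.85 -1.14  2.29  2.05  0.64  1.53]
-1 0.03 0.04 0.08 [ 1.12  0.75 -1.14  2.23  1.88  0.54  1.66]
```

View pics/w1f2.png

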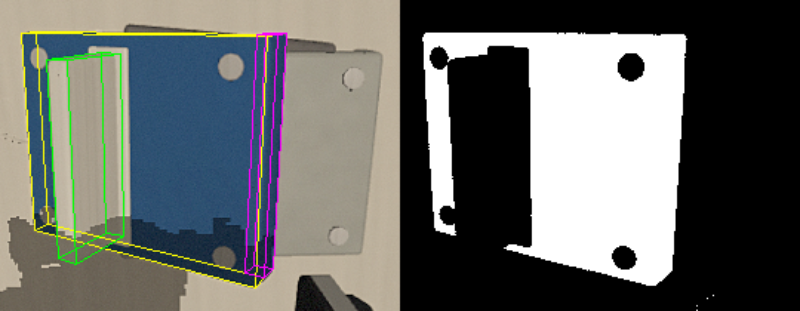

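```bash
cat > m5.py <<'E'
import h
from h import *
d=np.load("w1.npz");v=(camera_info("wrist"),d['R'],d['t']);im=cv2.imread("pics/w1r.png")
h.RIB=np.vstack([RIB,box((-22,-53,12),(-1,53,13))])
o=h.pose
h.pose=lambda p:o([p[0],p[1],.073*np.sin(p[4]),p[3],p[4]])
p,f,f0=fit(np.load("c1.npy"),[v],[im]);p[2]=.073*np.sin(p[4]);print(np.round(p,4),f);np.save("c.npy",p)
R,t=o(p);Rt=tool_for(R,1);q=Ro.from_matrix(Rt).as_quat()
P=[tcp(R,t,Rt,.03)+[.03,0,.05],tcp(R,t,Rt,.03),tcp(R,t,Rt)]
print([None if (j:=arm.ik(x,q)) is None else np.round(j,2) for x in P])
arm.movep(P[0],q);arm.line_to(P[1],.1)
v=cam("wrist");im=snapshot("wrist");cv2.imwrite("pics/w2r.png",im);overlay(im,v,p,"pics/w2.png")
print(arm.read_time(),arm.read_tool_pos()-P[1],arm.read_ft_force())
E
python3 m5.py
```

```text
[ 0.5386 -0.1888  0.0402 -0.0644  0.5824] 0.07383425707742856
[array([ 1.11,  0.81, -1.14,  2.25,  1.9 ,  0.59, -1.48]), array([ 1.13,  0.93, -1.15,  2.35,  2.13,  0.72, -1.64]), array([ 1.1 ,  1.02, -1.15,  2.32,  2.16,  0.78, -1.62])]
4.2417 [ 9.15120549e-04 -4.75658928e-05  8.08776984e-04] [-0.01440917  0.18460609 -1.04198442]
```

View pics/w2.png

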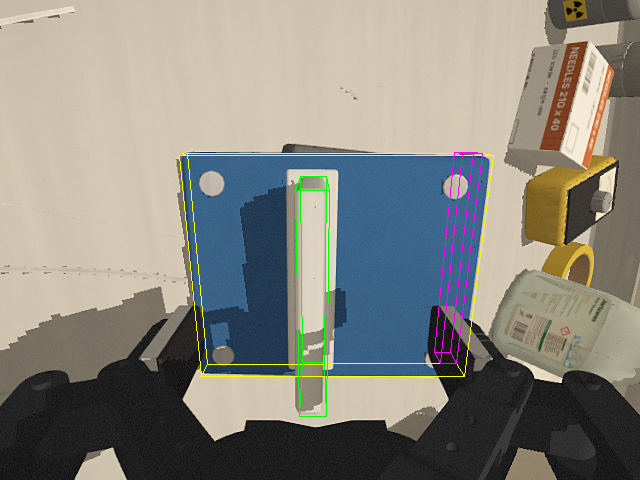

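Alignment is within a pixel or two, with the rib centred between the fingers. Grasping and lifting now.

```bash
cat > s2.py <<'E'
from h import *
p=np.load("c.npy");R,t=pose(p);Rt=tool_for(R,1)
g=tcp(R,t,Rt);arm.line_to(g,.06)
print("at",arm.read_tool_pos()-g,arm.read_ft_force())
arm.move_gripper(0,70)
print("grip",arm.read_opening(),arm.read_ft_force(),arm.read_time())
for d in(.006,.02,.05):
    arm.line_to(g+[.15*d,0,d],.03 if d<.01 else .06);print(d,np.round(arm.read_ft_force(),1),np.round(arm.read_wrist_torque(),2))
arm.line_to(g+[.04,0,.12],.12)
print(arm.read_time(),arm.read_opening(),np.round(arm.read_ft_force(),1))
a=snapshot("scene");b=snapshot("side")
cv2.imwrite("pics/l1.png",np.hstack([cv2.resize(a[120:320,220:480],(390,300)),cv2.resize(b[200:440,180:440],(390,300))]))
E
python3 s2.py
```

```text
at [-1.91382763e-05  2.94504231e-04 -2.37398575e-04] [-0.02915894  0.51578755  0.39860331]
grip 0.12883526464376216 [-3.77621361 -0.61246239  4.30605972] 5.5583
0.006 [ 0.1 -0.7 -3. ] [0.04 1.02 0.05]
0.02 [-0.4 -0.6 -2.7] [ 0.08  1.02 -0.03]
0.05 [-0.  -0.7 -3.5] [0.06 1.05 0.02]
7.7417 0.1326643444709524 [-0.9  0.4 -3.8]
```

View pics/l1.png

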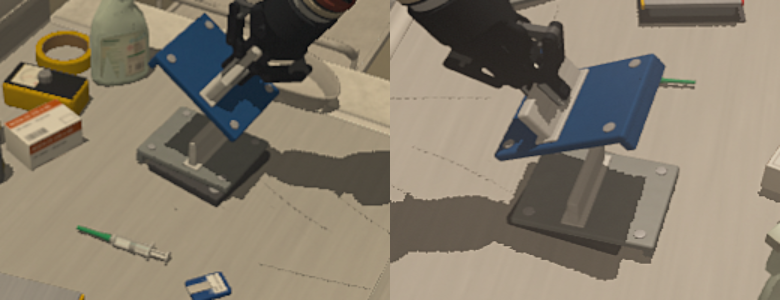

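The lift was clean: the grey cover and base look undisturbed. The two fixed cameras disagree by a few mm on the stand, so I'll look at it with the wrist camera past the held cover, with the tool tilted.

```bash
cat > s3.py <<'E'
from h import *
Rl,_=pose([0,0,0,.215,0])
Rt=Ro.from_euler('x',.44).as_matrix()@tool_for(Rl,1)   # tool x leans to +y
print(Rt[:,0])
P=np.array([.62,-.10,.36]);q=Ro.from_matrix(Rt).as_quat()
c=camera_info("wrist");T=np.eye(4);T[:3,:3]=Rt;T[:3,3]=P;M=np.linalg.inv(T@c['T_tool_cam'])
C=np.array([[59,-65,40],[-63,-65,40],[-63,65,40],[59,65,40]])/1e3@Rl.T+[.6366,.195,0]
print(np.round(proj(C,M[:3,:3],M[:3,3],c)))
j=arm.ik(P,q);print(None if j is None else np.round(j,2))
if j is not None:
    arm.movep(P,q);arm.pause(.3);v=cam("wrist");im=snapshot("wrist");cv2.imwrite("pics/w3r.png",im);np.savez("w3.npz",R=v[1],t=v[2])
    print(arm.read_time(),np.round(proj(C,v[1],v[2],v[0]),1),np.round(arm.read_tool_pos(),4))
    # held cover overlay, rigid in tool: cover axes from the tool
    E=Ro.from_quat(arm.read_eef_rot()).as_matrix();Rc=np.column_stack([E[:,1],-E[:,2],-E[:,0]])
    tc=arm.read_tool_pos()+.054*E[:,0]-Rc@[-.011,0,.04]
    for B in(PL,RIB):
        u=proj(B@Rc.T+tc,v[1],v[2],v[0])
        for i in range(8):
            for k in(1,2,4):
                if i&k==0:cv2.line(im,*[tuple(map(int,np.round(u[m]))) for m in(i,i|k)],(0,255,255),1)
    cv2.imwrite("pics/w3.png",im)
E
python3 s3.py
```

```text
[ 0.          0.42593947 -0.90475166]
[[405. 134.]
 [300. 132.]
 [299.  30.]
 [398.  35.]]
[ 0.82  0.82 -1.15  1.35  0.31  1.31  0.  ]
9.3917 [[405.2 133.1]
 [300.2 130.8]
 [298.8  29.2]
 [398.2  34. ]] [ 0.6198 -0.1003  0.3598]
```

View pics/w3.png

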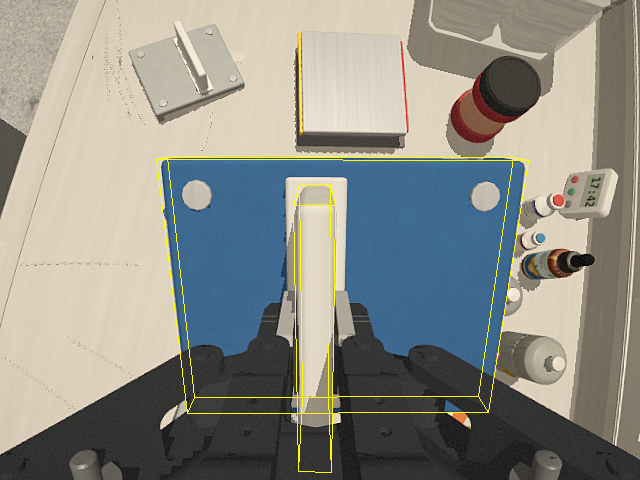

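Held cover matches the nominal in-hand pose to about 2 px. The stand sits at (297–408, 30–135), and I'll fit it from its red and yellow markings.

```bash
cat > m6.py <<'E'
from h import *
im=cv2.imread("pics/w3r.png").astype(int);b,g,r=im[...,0],im[...,1],im[...,2]
d=np.load("w3.npz");v=(camera_info("wrist"),d['R'],d['t'])
def pts(m,x0,x1,y0=20,y1=150):
    y,x=np.nonzero(m[y0:y1,x0:x1]);return x+x0,y+y0
ry=pts((r>1.8*g)&(r>90),395,415);yy=pts((g>1.8*b)&(r>100),290,310)
ob=[]
for n,(x,y) in(("red",ry),("yel",yy)):
    k=np.polyfit(y,x,1);e=np.array([y.min()-.5,y.max()+.5]);w=len(x)/(e[1]-e[0])
    print(n,len(x),np.round(np.polyval(k,e),2),e,"width",round(w,2));ob.append((k,e,w))
(kr,er,_),(ky,ey,wy)=ob
red=np.array([[np.polyval(kr,e),e] for e in er]);yel=np.array([[np.polyval(ky,e)-wy/2,e] for e in ey])
M=np.array([[61,60,36],[61,-60,36],[-63,65,40],[-63,-65,40]])/1e3;U=np.vstack([red,yel])
f=lambda p:(proj(M@Ro.from_euler('z',p[2]).as_matrix().T+[p[0],p[1],0],v[1],v[2],v[0])-U).ravel()
s=least_squares(f,[.636,.195,.215]);print(s.x,np.round(s.fun,2))
np.save("stand.npy",s.x)
# all three views, corners in fixed cams
E
python3 m6.py
```

```text
red 140 [400.81 407.51] [ 40.5 131.5] width 1.54
yel 347 [298.88 300.47] [ 31.5 135.5] width 3.34
[0.63722422 0.19213279 0.2281127 ] [-2.19  0.75 -1.2   0.78  0.9   0.41  2.16 -1.58]
```

```bash
python3 - <<'E'
import cv2
im=cv2.imread("pics/w3r.png")[20:160,285:425]
o=cv2.resize(im,(588,588),interpolation=cv2.INTER_NEAREST)  # 4.2x
for k in range(0,140,10):
    cv2.line(o,(int(k*4.2),0),(int(k*4.2),8),(0,0,255),1);cv2.line(o,(0,int(k*4.2)),(8,int(k*4.2)),(0,0,255),1)
cv2.imwrite("pics/w3c.png",o)
E
```

```text
(no output)
```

View pics/w3c.png

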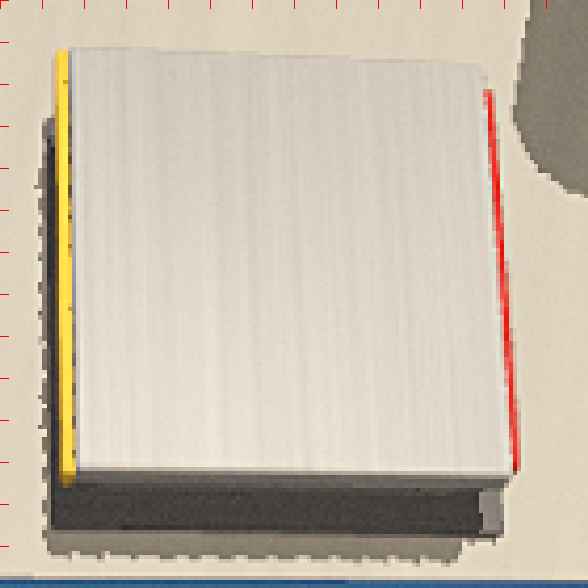

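```bash
cat > m7.py <<'E'
from h import *
d=np.load("w3.npz");v=(camera_info("wrist"),d['R'],d['t']);a=np.array
M=a([[-63,65,40],[-63,-65,40],[59,65,40],[59,-65,40],[61,60,36],[61,-60,36]])/1e3
U=a([[74,47],[77,468],[483,63],[511,470],[490,90],[516,470]])/4.2+[284.5,19.5]
w3=lambda p:(proj(M@Ro.from_euler('z',p[2]).as_matrix().T+[p[0],p[1],0],v[1],v[2],v[0])-U).ravel()
s=least_squares(w3,[.636,.195,.215]);print("wrist",s.x,np.round(s.fun,2));np.save("stand.npy",s.x)
# scene/side with steel corners re-read (yellow strip outside the steel)
vs=[cam("scene"),cam("side")]
C=a([[59,-65,40],[-63,-65,40],[-63,65,40],[59,65,40]])/1e3
us=(a([[138,329],[329,377],[246,548],[41,496]])-[0,300])/3+[165,290]-.3
ud=(a([[735,537],[490,540],[478,374],[708,368]])-[399,300])/[3.764,3.75]+[325,140]-.3
for c,u in zip(vs,(us,ud)):
    f=lambda p:(proj(C@Ro.from_euler('z',p[2]).as_matrix().T+[p[0],p[1],0],c[1],c[2],c[0])-u).ravel()
    s=least_squares(f,[.636,.195,.215]);print(s.x,np.round(s.fun,1))
E
python3 m7.py
```

```text
wrist [0.63905858 0.19518218 0.21489992] [-1.28 -1.18 -0.52  0.17  0.68 -0.09  1.12  2.07 -0.1  -0.8   0.22 -0.5 ]
[0.63584634 0.19712221 0.21865328] [-0.2 -0.4  0.3 -0.7  0.3  1.  -0.4 -0.2]
[0.63923579 0.19168422 0.21136213] [ 0.4  0.1 -0.1  0.  -0.1 -0.6 -0.3  0.4]
```

```bash
cat > s4.py <<'E'
from h import *
S=np.array([.6388,.1945,.215]);np.save("S.npy",S)
R,_=pose([0,0,0,S[2],0]);Rt=tool_for(R,1);q=Ro.from_matrix(Rt).as_quat()
t=np.array([S[0],S[1],.040])+R@[.009,0,0];g=tcp(R,t,Rt)
arm.movep(g+[0,0,.08],q);arm.line_to(g+[0,0,.008],.08);arm.pause(.3)
F0=arm.read_ft_force();print(arm.read_time(),np.round(F0,2),np.round(arm.read_wrist_torque(),2),arm.read_tool_pos()-g)
z=.008
while z>-.006:
    z-=.001;arm.line_to(g+[0,0,z],.02)
    F=arm.read_ft_force();print(round(z,4),np.round(F-F0,2),round(arm.read_tool_pos()[2]-g[2],4))
    if F[2]-F0[2]>3:break
print(arm.read_time(),np.round(arm.read_wrist_torque(),2))
a=snapshot("scene");b=snapshot("side")
cv2.imwrite("pics/p1.png",np.hstack([cv2.resize(a[260:410,130:330],(400,300)),cv2.resize(b[100:250,290:490],(400,300))]))
E
python3 s4.py
```

```text
11.925 [ 0.78 -0.25 -3.63] [-0.02  0.02  0.01] [1.18961024e-04 5.51612122e-05 8.41557255e-03]
0.007 [-0.61  1.41  0.03] 0.0069
0.006 [-0.22 -0.02  1.12] 0.0059
0.005 [-0.9   0.28  0.52] 0.0049
0.004 [-1.07 -0.25 -0.02] 0.0039
0.003 [-1.77 -0.28  0.25] 0.0029
0.002 [0.22 0.1  0.58] 0.0019
0.001 [ 0.34 -0.33  1.17] 0.0009
0.0 [-1.27 -0.17  0.99] -0.0001
-0.001 [-1.87 -1.38  3.57] -0.0005
14.175 [-0.06  0.28  0.05]
```

View pics/p1.png

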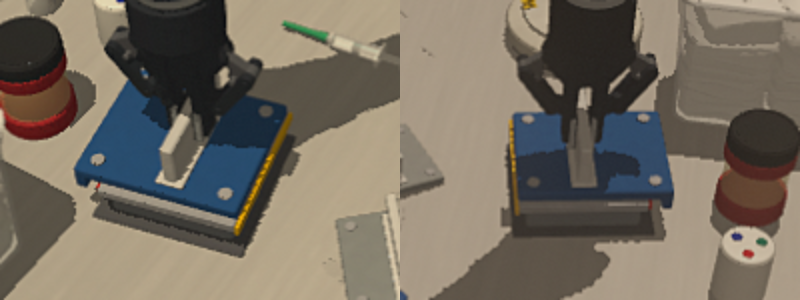

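The cover is level on the stand with the lip beyond the red bar in both views. Next I'll settle it with a light regrip, then draw it back while watching the force.

```bash
cat > s5.py <<'E'
from h import *
S=np.load("S.npy");R,_=pose([0,0,0,S[2],0]);u=R[:,0]
def F(n=6):
    a=[]
    for _ in range(n):a.append(arm.read_ft_force());arm.pause(.02)
    return np.mean(a,0)
arm.move_gripper(.3);Z=F();arm.move_gripper(0,60)
p0=arm.read_tool_pos();Fs=F();print("open",np.round(Z,2),"gripped",np.round(Fs,2),arm.read_time())
d=0;hist=[]
while d<.0155:
    d+=.001 if d<.0035 else .0004
    arm.line_to(p0-d*u,.02);f=F(4)-Z;fx=f@u;hist.append(fx)
    print(round(d*1e3,1),round((p0-arm.read_tool_pos())@u*1e3,2),np.round([fx,f[1],f[2]],2))
    base=np.median(hist[:5])
    if len(hist)>4 and fx-base>8:break
print(arm.read_time(),arm.read_opening())
E
python3 s5.py
```

```text
open [ 0.16  0.18 -0.08] gripped [ 0.58 -0.01  0.8 ] 15.0333
1.0 0.72 [ 1.58  0.47 -0.06]
2.0 1.95 [ 1.35 -0.05 -0.3 ]
3.0 3.1 [ 1.06 -0.3  -0.19]
4.0 4.11 [ 0.9  -0.29 -0.15]
4.4 4.4 [ 1.41  0.19 -0.04]
4.8 4.77 [ 1.86  0.08 -0.71]
5.2 5.2 [ 1.11  0.02 -0.92]
5.6 5.64 [ 1.36  0.39 -0.26]
6.0 6.04 [ 1.83  0.28 -0.64]
6.4 6.42 [ 1.09  0.36 -0.77]
6.8 6.8 [ 1.82  0.31 -0.47]
7.2 7.24 [ 1.37 -0.38 -0.47]
7.6 7.62 [ 1.32  0.41 -0.93]
8.0 8.03 [ 1.18 -0.27 -0.28]
8.4 8.43 [ 1.97 -0.08 -0.28]
8.8 8.83 [ 1.1  -0.03 -0.17]
9.2 8.98 [ 2.81  0.35 -1.17]
9.6 9.08 [ 3.96  1.2  -2.75]
10.0 9.2 [ 5.8   0.83 -2.99]
10.4 9.3 [ 6.38  1.26 -2.98]
10.8 9.4 [ 6.51  1.45 -4.07]
11.2 9.48 [ 7.38  1.64 -3.91]
11.6 9.57 [ 8.47  2.37 -4.67]
12.0 9.65 [ 8.43  1.97 -5.11]
12.4 9.73 [ 9.43  2.15 -5.54]
22.95 0.12957619900557893
```

The lip touched at about 9 mm of draw and builds to about 8 N above sliding drag, with clear rigid resistance. Letting go here and checking.

```bash
cat > s6.py <<'E'
from h import *
S=np.load("S.npy");R,_=pose([0,0,0,S[2],0])
arm.move_gripper(.45);arm.move_gripper(1.0);p=arm.read_tool_pos()
print(np.round(arm.read_ft_force(),2))
arm.line_to(p+[0,0,.10],.1);arm.pause(.2)
print(np.round(arm.read_ft_force(),2))
v=cam("wrist");w=snapshot("wrist");cv2.imwrite("pics/f_w.png",w)
q0=[S[0],S[1],.04,S[2],0]
r=fit(q0,[v],[w]);print("fit in stand frame",np.round((np.array(r[0][:3])-q0[:3])@R*1e3,1),np.round(np.degrees(r[0][3:]-np.array(q0[3:])),2),r[1:])
a=snapshot("scene");b=snapshot("side")
cr=lambda i,x,y,W,H:cv2.resize(i[y:y+H,x:x+W],(400,300),interpolation=cv2.INTER_CUBIC)
cv2.imwrite("pics/f.png",np.vstack([np.hstack([cr(a,150,280,160,120),cr(b,310,120,160,120)]),np.hstack([cr(w,0,0,640,480),cr(a,200,160,260,195)])]))
print(arm.read_time())
E
python3 s6.py
```

```text
[ 0.75 -0.11 -0.34]
[ 0.46  0.53 -0.2 ]
fit in stand frame [-0.2 -0.2 -4.9] [0.31 4.56] (np.float64(0.08783577659416586), np.float64(0.12154947809310225))
25.35
```

View pics/f.png

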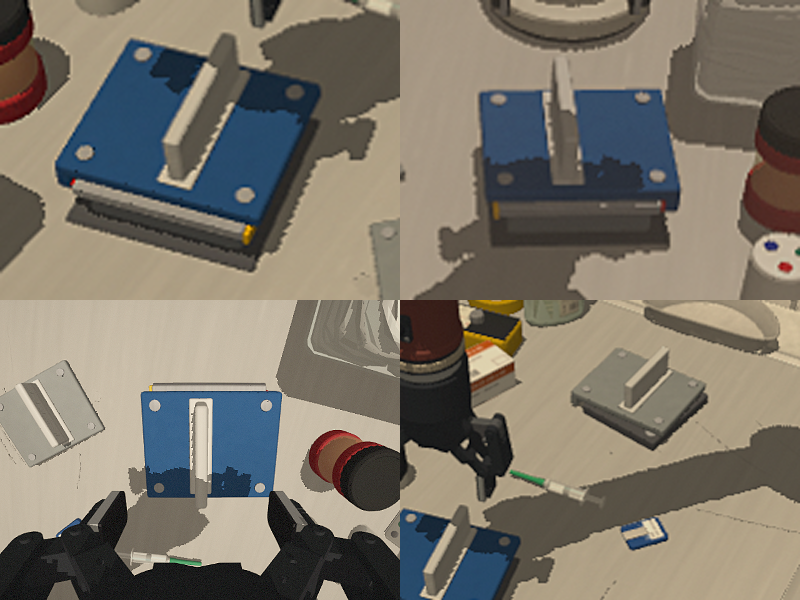

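```bash
python3 - <<'E'
from station import arm,ticket
ticket.finish_job();print(arm.read_time())
E
```

```text
the job is handed in; nothing more can be done
the job is handed in; nothing more can be done
```

I moved the blue cover onto the wipe-test stand, rib up, drew its lip back against the red stop bar and let go. The job is handed in, and my last clock reading just before that was 25.4 s.

- **Lift:** I pinched the rib along the cover's normal and lifted straight up. The force settled at once to about 3.4 N, the cover's own weight, and the pictures show the grey cover and base still in place.
- **Laying down:** I set it down with the lip about 9 mm beyond the bar. It touched at the expected height, to within 0.5 mm. I released and regripped it there so it could settle flat.
- **Drawing back:** Sliding drag was about 1.4 N. The lip met the bar after about 9 mm, and I let go at about 9.4 N, roughly 8 N above drag.
- **Final position:** The last wrist-camera fit puts the cover 0.2 mm off in x and y and 0.3° off square. That is relative to my stand estimate, which the cameras only agreed on to about 2–3 mm, so the side centring is no better than that.

**Checks that disagreed:** The same wrist fit gave a tilt of 4.6° and a height 5 mm too low. I did not trust it, because that fit judges height poorly and read about 5 mm low in the same way at the pile. The contact height and the final pictures from both fixed cameras show the cover flat, with the lip over the far edge. I did not measure the flatness separately. The two fixed cameras also disagreed on the stand's place by several mm, so I relied mainly on the wrist view.

The badge, syringe and smaller grey cover were not touched, and they look undisturbed in the pictures.

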